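Take the rings out of the pickle pot

TASK

The small pickle pot is switched off and already drained. Lift its glass lid off by the knob and set it down gently, knob up, wholly on the round cork mat; then lift the white sieve basket out by its handle, keeping it upright so that no ring falls out, and stand it gently on the large bare square slate. Leave the pot open where it stands to dry, and do not disturb the other things on the table.

Things in the scene. Friction and masses are not known exactly. Their poses are not given: they have to be found in the camera images.
- pot: Small round electric pot, steel casing 170 mm wide, dark stoneware crock inside, black side grips to 105 mm from the axis along its y, dial on its -x side. Loose, 2.4 kg. Origin on its axis at the table, z up. Crock rim at z = 125 mm (inner diameter 134 mm there, about 120 mm at the floor), inner floor at z = 34 mm.
- lid: Loose domed glass lid, steel edge, 154 mm wide, 58 mm high with knob, about 0.26 kg. Origin at the centre of its underside, z up. The underside is a 5 mm deep, 120 mm wide lip that hangs with play inside the crock's mouth while the flange rests on the rim (origin then at pot z = 121 mm). On a flat surface it rests on this lip.
- lid_knob (a point): Centre of the lid's knob: black plastic cylinder, 32 mm in diameter, 22 mm high, on a thin 15 mm stem; 47 mm above the lid's origin. The glass dome is highest under the knob, 18 mm below this point, and falls away outward.
- basket: White perforated plastic sieve basket on the crock's floor, about central, three loose rings in it; under the glass lid at the start. 80 mm wide at the base, 95 at the top, wall 45 mm high and 3 thick, floor 4 thick, 0.09 kg. Origin at the centre of its underside, z up. A rigid bow handle rises over it, spanning its y axis.
- basket_handle (a point): Centre of the handle's straight grip bar: white, 10 mm wide along basket x, 48 long along basket y, 12 high; 79 mm above the basket's origin, its top 6 mm below the crock's rim while in the pot. Pinch it from above across basket x; open only part way: a gripper 114 mm over its fingers just fits in the crock's mouth.
- ring_band: Plain silver finger ring, 22 mm outside diameter, 6 mm high lying flat, loose in the basket. Origin at the centre of its underside.
- ring_signet: Silver signet ring with a small flat plate, 22 mm, 6 mm high, loose in the basket. Origin at the centre of its underside.
- ring_stone: Silver ring with a small dark stone, 22 mm, 6 mm high, loose in the basket. Origin at the centre of its underside.
- cork_mat: Round cork mat, 200 mm in diameter, 8 mm thick, bare, fixed to the table, on one side of the pot (either left or right). Origin at the centre of its underside; its top is 8 mm higher.
- slate: Bare dark grey square slate, 160 x 160 mm, 8 mm thick, fixed to the table, on the other side of the pot. Origin at the centre of its underside; its top is 8 mm higher; x and y along its edges. (The smaller slate beyond the pot that has rings on it is not this one.)
- bench_block: square plain steel bench block, 64 x 64 x 20 high, loose, beyond the pot; bystander
- tongs: pair of copper tongs lying flat, 230 long, 12 high, loose, beyond the pot; bystander
- jar: white plastic jar with a blue screw cap, 66 dia, 62 high, loose, beyond the pot; bystander
- hammer: chasing hammer with a pale wooden handle and steel head, 240 long, loose, on the far left; bystander
Not all that is in view belongs to the job. Of the things shaped like the cork_mat, the cork one is meant. Leave any purple look-alike of the slate alone.

How it is judged (in metres and radians):
On the way, in this order (a step that is already met when the one before it is completed fails the run):
1. the lid is lifted off the pot, level, by its knob (z of lid in the frame of pot above 0.14 m and distance between the grasp point and lid_knob below 0.04 m and angle between lid's own z axis and vertical below 0.35 rad and contact force between the fingers and lid above 0.5 N), for 0.1 s.
2. the lid rests knob up on the cork mat, let go (horizontal distance between lid and cork_mat below 0.03 m and z of lid in the frame of cork_mat below 0.013 m and angle between lid's own z axis and vertical below 0.06 rad and linear speed of lid below 0.02 m/s and contact force between the fingers and lid below 0.1 N), for 0.3 s.
3. the basket is lifted by its handle clear of the pot's rim, upright, with its rings (z of basket in the frame of pot above 0.128 m and distance between the grasp point and basket_handle below 0.04 m and angle between basket's own z axis and vertical below 0.4 rad and contact force between the fingers and basket above 0.5 N and distance between each of ring_band, ring_signet, ring_stone and basket below 0.055 m and z of each of ring_band, ring_signet, ring_stone in the frame of basket below 0.045 m), for 0.1 s.
At the end, for the whole second after the job is handed in: The lid lies knob up on the cork mat (centres within 30 mm); the basket stands upright on the large bare slate (within 45 mm of its centre along each edge) with all three rings in it; both let go and at rest; the open pot is within 30 mm of its start, loose bystanders within 25 mm (all of step 2 and x of basket in the frame of slate between -0.045 and 0.045 m and y of basket in the frame of slate between -0.045 and 0.045 m and z of basket in the frame of slate between 0.004 and 0.013 m and angle between basket's own z axis and vertical below 0.06 rad and linear speed of basket below 0.02 m/s and contact force between the fingers and basket below 0.1 N and distance between each of ring_band, ring_signet, ring_stone and basket below 0.055 m and z of each of ring_band, ring_signet, ring_stone in the frame of basket below 0.045 m and distance of pot from where it was at the start of the episode below 0.03 m and angle between pot's own z axis and vertical below 0.05 rad); the robot touches nothing.
It fails at once if the lid or the basket was let fall (faster than 0.45 m/s while not held: a drop of about 10 mm) ((linear speed of lid above 0.45 m/s and contact force between the fingers and lid below 0.05 N) or (linear speed of basket above 0.45 m/s and contact force between the fingers and basket below 0.05 N)).
It fails at once if the lid or the basket was struck hard on the pot, the mat or the slate (over 60 N) (contact force between lid and cork_mat above 60 N or contact force between basket and slate above 60 N or contact force between any of lid, basket and pot above 60 N).
It fails at once if the lid was tipped by more than 40 degrees, or the basket by more than 35 (angle between lid's own z axis and vertical above 0.7 rad or angle between basket's own z axis and vertical above 0.61 rad).
It fails at once if a ring fell out of the basket (distance between any of ring_band, ring_signet, ring_stone and basket above 0.075 m).
It fails at once if the pot was pushed more than 30 mm or tipped, or a loose bystander was moved more than 25 mm (distance of pot from where it was at the start of the episode above 0.03 m or angle between pot's own z axis and vertical above 0.2 rad or distance of any of bench_block, tongs, jar, hammer from where it was at the start of the episode above 0.025 m).
It also fails if it takes over 56 s, if anything falls off the work surface, if the arm or the gripper's body presses on something with over 40 N, if the wrist force passes 120 N, or if a joint passes its speed limit or range.

ROBOT

A 6-joint arm with a two-finger parallel gripper is mounted at the origin on the work surface. World frame = base frame: x ahead of the robot, y to its left, z up, the work surface at z = 0. Lengths are in mm, angles in rad, forces in N, time in s.
With the tool pointing down it reaches from about 275 to 1000 mm from the base axis. Payload 8.4 kg.
Tool frame: the origin (TCP) lies between the finger pads; the fingertips stand 22 mm ahead of it and the grasp point (between the pads) lies 3 mm ahead of it; z points along the fingers, y is the line along which they close (so a half turn about z gives the same grasp; the last joint's range is limited). The gripper opens to 85 mm and grips with 20 to 120 N. Pads are 22 mm wide; open, the fingers measure 114 mm over their backs; the gripper's body (76 mm by 85 mm) begins 54 mm behind the grasp point. The pads swing forward as they close: fully open they stand 13 mm farther back than shut.
Start: joints at [-1.161, 0.353, 1.633, -0, 1.155, -0.002], TCP at [250.161, -572.754, 253.281] pointing down, gripper open.
Joint ranges: [-2.63, 2.63], [-0.92, 2.1], [0.06, 2.66], [-1.3, 4.44], [0, 2.69], [-3.02, 3.02]. Speed limits (rad/s): [2.22, 2.22, 2.79, 3.14, 3.14, 3.14].

INTERFACE

Orientations are given as [roll, pitch, yaw] about the fixed x, y, z axes, in that order (R = Rz(yaw) Ry(pitch) Rx(roll)).
In Python, from rig import r, grab_frame gives the robot as it stands.
- The arm moves only by the shell command python3 -m inch 'ROWS' [FORCE]. ROWS is JSON, a list of rows, each a list of 7 numbers: the turn, a rotation vector about the tool's x, y, z as a fraction of full scale, then the shift along the tool's x, y, z as a fraction of full scale, then the closure, from 0 (fully open) to 1 (shut). In form: [[rx, ry, rz, dx, dy, dz, fingers], ...]. A call has 1 to 8 rows; each row shifts and turns the commanded pose from where the row before left it, along the tool's axes as they then stand; what a row does not reach is not made up. Full scale, the value 1, is 2.5 cm for a shift and pi rad for a turn. A row lasts 1/12 s, in which the tool goes at most 41.7 mm and 7.16 degrees, less where a joint would pass 70% of its speed; a pose out of reach is approached as far as the arm can. A call with a number of a shift or a turn outside -1 to 1 is refused whole. A call with a gripper value outside its range is refused whole. The fingers move at their own pace and stop on an object; FORCE is the grip in N (left out, the last holds). Time passes only in rows, so rows that do not move let the fingers close. It gives the time, the measured TCP pose, the force, the opening and the grip force at its end, in the units of the state.
- r.sense(): the state, without advancing time (a new reading comes with each control period).
- grab_frame(name): name is "side" or "top" or "wrist"; returns a dict with "pixels" (384x512x3 uint8, red, green, blue), "z_map" (384x512 float32, mm along the optical axis (not along the pixel's ray), 0 where there is no reading), "vertical_fov" (degrees; the focal length in pixels is half the picture's height over the tangent of half this angle, whatever the lens; pixels are square), "cx", "cy" (the principal point, pixels), "cam_to_world" (4x4, takes a point from camera to world coordinates). Camera axes: x right, y down, z forward; pixel columns grow to the right and rows downward; lengths in mm; the calibration is good to about 2 mm. A picture is of the moment at which its call begins.
- r.sign_off(): hands the job in; it is judged then, once.
The state is a dict: "clock": time; "qpos": joint angles; "qvel": joint speeds; "joint_efforts": joint torques, N m; "eef_pos": TCP position; "tcp_rot": TCP orientation; "contact_force": force on the tool from outside, world axes, zero at the start; "wrist_torque": the same for the moment, N m; "opening": opening from 0.0 (shut) to 1.0 (fully open); "grasp_force": force on a finger pad.
Only numpy, scipy, OpenCV 4.12 (cv2) and the standard library are available. Lean on these libraries where they do the work, as an engineer would, in place of code of your own. Each camera call takes 0.05 s, during which the arm holds its last target. There are 200 camera calls.

## Working session

There is one attempt and no reset: what is moved stays moved. The work goes in short steps, Python scripts to look and compute and a shell command to move; the robot and the scene stay as the last step left them, time stands still between calls to the robot, and variables do not carry over. Pictures are saved under pics/ and viewed, at most 10 in all, crops included, and the job is handed in when it is done.

```bash
mkdir -p pics; cat > h.py <<'E'
import numpy as np, cv2, json
from rig import r, grab_frame
def pts(f):
    d=f["z_map"]; h,w=d.shape; F=h/2/np.tan(np.radians(f["vertical_fov"])/2)
    v,u=np.mgrid[:h,:w]; T=np.array(f["cam_to_world"])
    P=np.stack([(u-f["cx"])/F*d,(v-f["cy"])/F*d,d],-1)
    W=P@T[:3,:3].T+T[:3,3]; W[d==0]=np.nan
    return W
def ray(f,u,v,z):
    F=f["pixels"].shape[0]/2/np.tan(np.radians(f["vertical_fov"])/2);T=np.array(f["cam_to_world"])
    d=T[:3,:3]@np.array([(u-f["cx"])/F,(v-f["cy"])/F,1]); o=T[:3,3]
    return o+d*(z-o[2])/d[2]
def save(f,n): cv2.imwrite("pics/"+n+".png",f["pixels"][:,:,::-1])
E
python3 - <<'E'
from h import *
a=grab_frame("top");b=grab_frame("side")
np.save("top.npy",a,allow_pickle=True)
im=np.hstack([a["pixels"],b["pixels"]])[:,:,::-1]
cv2.imwrite("pics/a.png",cv2.resize(a["pixels"][:,:,::-1],(768,576)))
save(b,"b")
print(a["cam_to_world"],b["cam_to_world"],r.sense())
E
```

```text
[[ 4.22928783e-02 -9.78810033e-01  2.00355262e-01  1.00095508e+02]
 [-9.99100176e-01 -4.20730501e-02  5.35697716e-03  8.64771242e+01]
 [ 3.18609397e-03 -2.00401539e-01 -9.79708667e-01  1.97621507e+03]
 [ 0.00000000e+00  0.00000000e+00  0.00000000e+00  1.00000000e+00]] [[-6.56601611e-01 -5.67591484e-01  4.96703364e-01 -2.20537745e+02]
 [-7.54105936e-01  4.81727097e-01 -4.46389114e-01  7.44058721e+02]
 [ 1.40911908e-02 -6.67666767e-01 -7.44326895e-01  1.21847121e+03]
 [ 0.00000000e+00  0.00000000e+00  0.00000000e+00  1.00000000e+00]] {'clock': 0.1, 'qpos': array([-1.16141915e+00,  3.53577530e-01,  1.63406713e+00, -2.24931406e-05,
        1.15519612e+00, -2.38503133e-03]), 'qvel': array([ 1.55090670e-03, -4.55501271e-04, -1.84501853e-03, -9.36654771e-04,
        1.54033025e-03,  3.30538303e-05]), 'joint_efforts': array([ 6.39451573e-04, -6.06357908e+01, -3.42822289e+01,  2.09257405e-04,
        4.02444901e-03,  4.72073725e-05]), 'eef_pos': array([ 249.98266414, -572.38981715,  252.63443247]), 'tcp_rot': array([-3.14034448e+00,  1.75901576e-05,  4.11771311e-01]), 'contact_force': array([ 0.21038617,  0.15353394, -0.62578274]), 'wrist_torque': array([-0.02048467,  0.02154102,  0.01276765]), 'grasp_force': 0.0, 'opening': 1.000998426710698}
```

View pics/a.png

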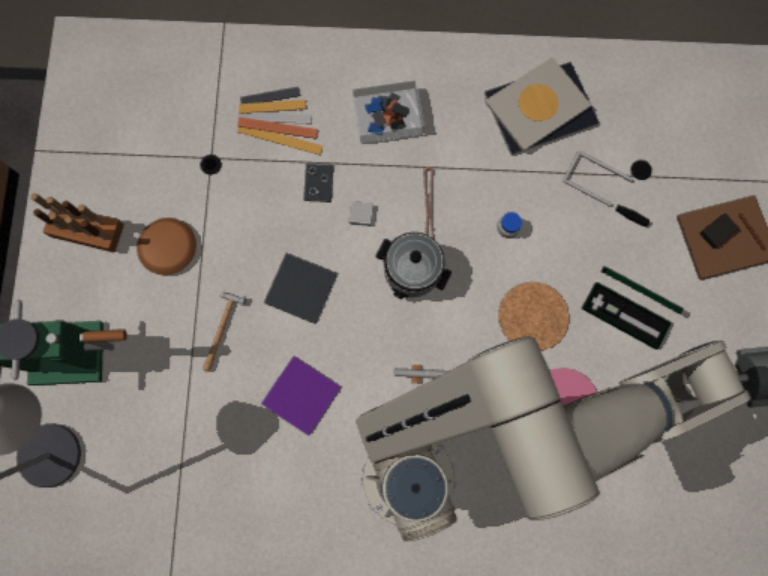

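View pics/b.png

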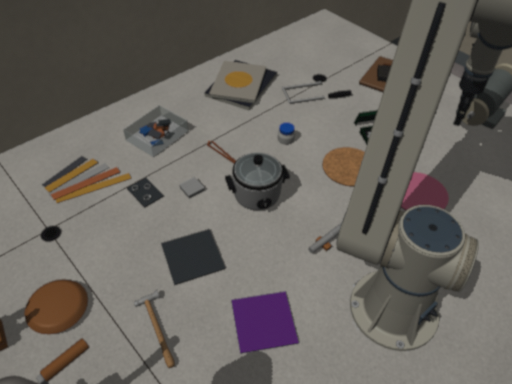

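The top view (shown at 1.5x) has the pot at about (415,262) with its knob at (415,256). The cork mat is at (534,315), right of the pot, and the dark slate at (301,288), left of it. The purple and pink look-alikes are separate, and the side view agrees.

```bash
python3 - <<'E'
from h import *
a=np.load("top.npy",allow_pickle=True).item()
im=a["pixels"]; hsv=cv2.cvtColor(im,cv2.COLOR_RGB2HSV); W=pts(a)
def blob(m,box):
    x0,y0,x1,y1=[int(t/1.5) for t in box]; k=np.zeros(m.shape,np.uint8); k[y0:y1,x0:x1]=m[y0:y1,x0:x1]
    c=max(cv2.findContours(k,0,1)[0],key=cv2.contourArea); return c
c=blob((hsv[...,0]<20)&(hsv[...,1]>90),(490,270,580,355)); (u,v),rad=cv2.minEnclosingCircle(c); print("cork",ray(a,u,v,8),rad,cv2.contourArea(c))
e=cv2.fitEllipse(c); print(ray(a,*e[0],8))
c=blob(hsv[...,2]<95,(255,245,345,330)); q=cv2.minAreaRect(c); print("slate",ray(a,*q[0],8),q,[ray(a,*p,8)[:2].round() for p in cv2.boxPoints(q)])
g=im.max(2)<50
c=blob(g,(404,243,428,268)); m=cv2.moments(c); k=(m["m10"]/m["m00"],m["m01"]/m["m00"]); print("knob",k,m["m00"],ray(a,*k,179))
K=W[int(k[1])-2:int(k[1])+3,int(k[0])-2:int(k[0])+3]; print(np.nanmedian(K.reshape(-1,3),0))
P=W[150:205,245:310].reshape(-1,3); s=P[(P[:,2]>115)&(P[:,2]<150)]; print("rim pts",len(s),cv2.minEnclosingCircle(s[:,:2].astype(np.float32)))
for b in [(372,235,392,262),(432,262,455,292)]:
    c=blob(g,b); mm=c.reshape(-1,2).mean(0); print("grip",ray(a,*mm,90))
E
```

```text
cork [ 461.04798237 -338.20146257    8.        ] 23.505416870117188 1481.5
[ 466.44099768 -339.41289192    8.        ]
slate [514.28222536 326.5409858    8.        ] ((200.40679931640625, 191.72633361816406), (38.18376541137695, 37.15030288696289), 22.380136489868164) [array([467., 429.]), array([620., 379.]), array([562., 223.]), array([410., 275.])]
knob (276.85714285714283, 170.70476190476188) 35.0 [576.13471881   9.35740143 179.        ]
[578.88445619  12.83475875 178.92503621]
rim pts 1113 ((577.2046508789062, 12.206189155578613), 83.39838409423828)
grip [613.57558987  94.60765967  90.        ]
grip [538.39975215 -68.98200194  90.        ]
```

Knob at about (577,11), cork mat about (464,-339), slate about (514,326). I'm moving above the knob, at the current height.

```bash
python3 -m inch '[[0,0,0,0.88,-0.67,0,0.2],[0,0,0,0.88,-0.67,0,0.2],[0,0,0,0.88,-0.67,0,0.2],[0,0,0,0.88,-0.67,0,0.2],[0,0,0,0.88,-0.67,0,0.2],[0,0,0,0.88,-0.67,0,0.2],[0,0,0,0.88,-0.67,0,0.2],[0,0,0,0.88,-0.67,0,0.2]]' 40
python3 -m inch '[[0,0,0,0.88,-0.67,0,0.2],[0,0,0,0.88,-0.67,0,0.2],[0,0,0,0.88,-0.67,0,0.2],[0,0,0,0.88,-0.67,0,0.2],[0,0,0,0.88,-0.67,0,0.2],[0,0,0,0.88,-0.67,0,0.2],[0,0,0,0.88,-0.67,0,0.2],[0,0,0,0.88,-0.67,0,0.2]]'
python3 -m inch '[[0,0,0,0.88,-0.67,0,0.2],[0,0,0,0.88,-0.67,0,0.2],[0,0,0,0.88,-0.67,0,0.2],[0,0,0,0.88,-0.67,0,0.2],[0,0,0,0.7,-0.5,0,0.2],[0,0,0,0.4,-0.3,0,0.2],[0,0,0,0,0,0,0.2],[0,0,0,0,0,0,0.2]]'
python3 - <<'E'
from h import *
f=grab_frame("wrist"); s=r.sense(); print(s["clock"],s["eef_pos"],s["tcp_rot"],s["qpos"],s["opening"]); cv2.imwrite("pics/w1.png",f["pixels"][:,:,::-1]); np.save("w1.npy",f,allow_pickle=True)
W=pts(f).reshape(-1,3); k=W[(W[:,2]>172)&(W[:,2]<186)&(np.hypot(W[:,0]-577,W[:,1]-11)<45)]
print(len(k),np.median(k,0) if len(k) else 0,k.min(0),k.max(0))
E
```

```text
clock: 0.77
eef_pos: [358.1, -378.1, 253.0]
tcp_rot: [-3.141, 0.0, 0.412]
contact_force: [0.3, 0.4, -0.7]
opening: 0.794
grasp_force: 0.0
clock: 1.43
eef_pos: [465.7, -184.9, 253.1]
tcp_rot: [-3.141, 0.0, 0.412]
contact_force: [0.1, -0.5, 0.5]
opening: 0.803
grasp_force: 0.0
clock: 2.1
eef_pos: [536.2, -60.2, 252.9]
tcp_rot: [-3.141, 0.001, 0.413]
contact_force: [0.0, -1.2, -0.3]
opening: 0.803
grasp_force: 0.0
2.15 [535.93445882 -60.78201101 252.97354174] [-3.14151523e+00  1.04257895e-03  4.12208543e-01] [-1.15439277e-01  2.20993148e-01  1.81640809e+00 -5.12631323e-04
  1.10513123e+00  1.04337894e+00] 0.8002541533706875
2297 [579.09998218   8.56042387 178.08676313] [562.70728104  -6.35511456 172.01077301] [594.18153569  24.8768186  180.66173048]
```

View pics/w1.png

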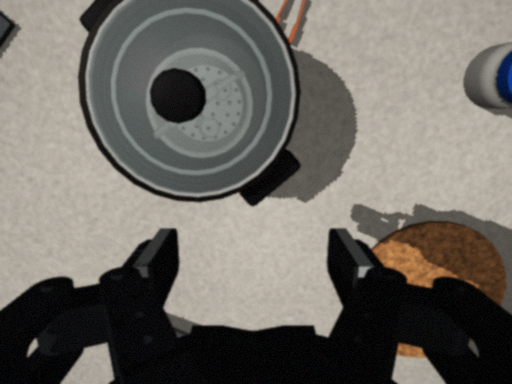

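Wrist view: black knob at (178,96), measured at about (578,9). Through the glass, the handle runs roughly from (160,130) to (240,75). I'm centring on the knob and descending.

```bash
python3 -m inch '[[0,0,0,0.89,-0.63,0,0.2],[0,0,0,0.89,-0.63,0,0.2],[0,0,0,0.89,-0.63,0,0.2],[0,0,0,0,0,0.8,0.2],[0,0,0,0,0,0.8,0.2],[0,0,0,0,0,0.8,0.2],[0,0,0,0,0,0.6,0.2],[0,0,0,0,0,0,0.2]]' 40
```

```text
clock: 2.82
eef_pos: [576.3, 8.4, 175.3]
tcp_rot: [-3.14, 0.005, 0.411]
contact_force: [-1.1, 0.0, -0.6]
opening: 0.798
grasp_force: 0.0
```

```bash
python3 -m inch '[[0,0,0,0,0,0,0.5],[0,0,0,0,0,0,0.6],[0,0,0,0,0,0,0.8],[0,0,0,0,0,0,1],[0,0,0,0,0,0,1],[0,0,0,0,0,0,1],[0,0,0,0,0,0,1]]' 40
python3 -m inch '[[0,0,0,0,0,-0.1,1],[0,0,0,0,0,-0.2,1],[0,0,0,0,0,-0.3,1],[0,0,0,0,0,-0.3,1],[0,0,0,0,0,-0.3,1],[0,0,0,0,0,-0.3,1]]'
```

```text
clock: 3.4
eef_pos: [579.6, 9.2, 179.9]
tcp_rot: [3.14, -0.002, 0.412]
contact_force: [-1.4, -3.5, 7.2]
opening: 0.356
grasp_force: 39.9
clock: 3.9
eef_pos: [578.8, 9.8, 216.8]
tcp_rot: [3.142, -0.0, 0.412]
contact_force: [0.2, -0.5, -3.4]
opening: 0.357
grasp_force: 39.8
```

```bash
python3 -m inch '[[0,0,0,0,0,-0.5,1],[0,0,0,-0.35,0.39,-0.3,1],[0,0,0,-0.7,0.78,0,1],[0,0,0,-0.7,0.78,0,1],[0,0,0,-0.7,0.78,0,1],[0,0,0,-0.7,0.78,0,1],[0,0,0,-0.7,0.78,0,1],[0,0,0,-0.7,0.78,0,1]]'
python3 -m inch '[[0,0,0,-0.7,0.78,0,1],[0,0,0,-0.7,0.78,0,1],[0,0,0,-0.7,0.78,0,1],[0,0,0,-0.7,0.78,0,1],[0,0,0,-0.7,0.78,0,1],[0,0,0,-0.35,0.39,0,1],[0,0,0,0,0,0,1]]'
python3 - <<'E'
from h import *
from scipy.optimize import least_squares
f=np.load("w1.npy",allow_pickle=True).item(); hsv=cv2.cvtColor(f["pixels"],cv2.COLOR_RGB2HSV)
m=((hsv[...,0]<20)&(hsv[...,1]>90)).astype(np.uint8); m[:, :350]=0;m[:210]=0
c=max(cv2.findContours(m,0,1)[0],key=cv2.contourArea).reshape(-1,2)
c=c[(c[:,0]>400)&((c[:,0]>480)|(c[:,1]<232))]; q=np.array([ray(f,*p,8)[:2] for p in c])
s=least_squares(lambda t:np.hypot(*(q-t).T)-100,[464,-339],loss="soft_l1"); print(s.x,np.abs(s.fun).mean())
a=grab_frame("top"); W=pts(a)
s=r.sense(); print(s["eef_pos"],s["contact_force"],s["tcp_rot"])
hsv=cv2.cvtColor(a["pixels"],cv2.COLOR_RGB2HSV); save(a,"c")
b=grab_frame("side"); cv2.imwrite("pics/d.png",np.hstack([a["pixels"][90:290,230:430],b["pixels"][60:260,312:512]])[:,:,::-1].repeat(2,0).repeat(2,1)[:, :])
E
```

```text
clock: 4.57
eef_pos: [524.4, -153.6, 236.3]
tcp_rot: [3.141, -0.0, 0.412]
contact_force: [-0.3, 0.3, -2.1]
opening: 0.359
grasp_force: 40.0
clock: 5.15
eef_pos: [478.8, -291.4, 236.2]
tcp_rot: [3.141, 0.0, 0.409]
contact_force: [0.7, -0.1, -2.3]
opening: 0.355
grasp_force: 40.0
[ 461.93491996 -335.38282594] 2.301995561025021
[ 479.28859933 -289.93874308  236.04955747] [ 0.54043624 -0.36212488 -3.03753308] [ 3.14153463e+00 -1.47831140e-04  4.09378109e-01]
```

View pics/d.png

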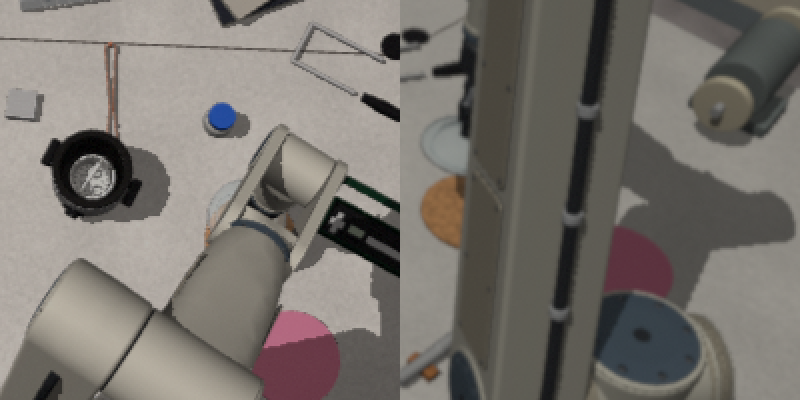

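The lid hangs level beside the mat, with the mat centre at about (462,-337). I'm moving over it and lowering.

```bash
python3 -m inch '[[0,0,0,-0.68,0.71,0,1],[0,0,0,-0.68,0.71,0,1],[0,0,0,0,0,0.9,1],[0,0,0,0,0,0.9,1],[0,0,0,0,0,0.9,1],[0,0,0,0,0,0.9,1],[0,0,0,0,0,0.9,1],[0,0,0,0,0,0.9,1]]'
python3 -m inch '[[0,0,0,0,0,0.6,1],[0,0,0,0,0,0.3,1],[0,0,0,0,0,0.1,1],[0,0,0,0,0,0,1]]'
```

```text
clock: 5.92
eef_pos: [463.6, -333.7, 100.0]
tcp_rot: [-3.142, -0.0, 0.413]
contact_force: [0.4, -0.6, -2.1]
opening: 0.359
grasp_force: 40.3
clock: 6.25
eef_pos: [463.3, -334.3, 75.7]
tcp_rot: [-3.141, 0.0, 0.413]
contact_force: [-0.2, 0.5, -2.8]
opening: 0.358
grasp_force: 40.2
```

```bash
python3 -m inch '[[0,0,0,0,0,0.1,1],[0,0,0,0,0,0.1,1],[0,0,0,0,0,0.06,1],[0,0,0,0,0,0,1]]'
```

```text
clock: 6.58
eef_pos: [463.1, -335.0, 69.5]
tcp_rot: [3.141, -0.0, 0.412]
contact_force: [-0.2, 0.1, -2.5]
opening: 0.355
grasp_force: 40.2
```

```bash
python3 -m inch '[[0,0,0,0,0,0.06,1],[0,0,0,0,0,0.04,1],[0,0,0,0,0,0,1]]'; python3 -m inch '[[0,0,0,0,0,0.03,1],[0,0,0,0,0,0,1]]'
```

```text
clock: 6.83
eef_pos: [463.1, -335.1, 66.9]
tcp_rot: [3.141, -0.0, 0.412]
contact_force: [0.3, 0.0, -0.7]
opening: 0.359
grasp_force: 40.5
clock: 7.0
eef_pos: [463.1, -335.1, 66.9]
tcp_rot: [3.141, -0.0, 0.412]
contact_force: [-2.7, 1.7, 8.7]
opening: 0.355
grasp_force: 41.4
```

```bash
python3 -m inch '[[0,0,0,0,0,0,0.6],[0,0,0,0,0,0,0.4],[0,0,0,0,0,0,0.2],[0,0,0,0,0,0,0.2],[0,0,0,0,0,0,0.2],[0,0,0,0,0,-0.3,0.2],[0,0,0,0,0,-0.6,0.2],[0,0,0,0,0,-0.9,0.2]]' 20
python3 -m inch '[[0,0,0,0,0,-1,0.3],[0,0,0,0,0,-1,0.3],[0,0,0,0,0,-1,0.3],[0,0,0,0,0,-1,0.3],[0,0,0,0,0,-1,0.3],[0,0,0,0,0,-1,0.3],[0,0,0,0,0,-0.6,0.3],[0,0,0,0,0,0,0.3]]'
python3 - <<'E'
from h import *
f=grab_frame("wrist"); W=pts(f).reshape(-1,3); s=r.sense(); print(s["eef_pos"],s["tcp_rot"])
k=W[(W[:,2]>60)&(W[:,2]<74)&(np.hypot(W[:,0]-463,W[:,1]+335)<30)]; print("knob",len(k),np.median(k,0))
save(f,"w2")
a=grab_frame("top"); cv2.imwrite("pics/e.png",np.hstack([f["pixels"][:,:,::-1],cv2.resize(a["pixels"][140:210,240:310,::-1],(288,288),interpolation=2) if 0 else cv2.copyMakeBorder(cv2.resize(a["pixels"][140:210,240:310,::-1],(288,288),interpolation=2),0,96,0,0,0)]))
E
```

```text
clock: 7.67
eef_pos: [462.0, -334.2, 110.3]
tcp_rot: [-3.139, 0.002, 0.412]
contact_force: [-0.5, -0.4, 1.0]
opening: 0.801
grasp_force: 0.0
clock: 8.33
eef_pos: [464.4, -335.9, 280.4]
tcp_rot: [3.136, -0.003, 0.412]
contact_force: [0.1, 0.2, 0.8]
opening: 0.701
grasp_force: 0.0
[ 463.71105796 -335.45565234  278.19733484] [ 3.13822493e+00 -1.96419461e-03  4.11780792e-01]
knob 668 [ 462.64885894 -333.62560623   65.01020129]
```

View pics/e.png

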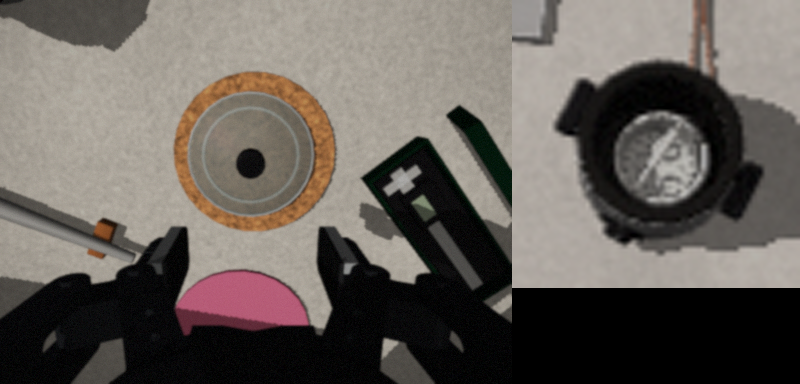

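The lid sits centred on the cork mat, its knob at (250,163) in the wrist view. In the top view the handle runs diagonally, at roughly -0.73 rad. I'm going back over the pot and turning to match.

```bash
python3 -m inch '[[0,0,0,0.74,-0.84,0,0.3],[0,0,0,0.74,-0.84,0,0.3],[0,0,0,0.74,-0.84,0,0.3],[0,0,0,0.74,-0.84,0,0.3],[0,0,0,0.74,-0.84,0,0.3],[0,0,0,0.74,-0.84,0,0.3],[0,0,0,0.74,-0.84,0,0.3],[0,0,0,0.74,-0.84,0,0.3]]'
python3 -m inch '[[0,0,0,0.74,-0.84,0,0.3],[0,0,0,0.74,-0.84,0,0.3],[0,0,0,0.74,-0.84,0,0.3],[0,0,0,0.74,-0.84,0,0.3],[0,0,0,0.74,-0.84,0,0.3],[0,0,0.039,0,0,0,0.3],[0,0,0.039,0,0,0,0.3],[0,0,0.039,0,0,0,0.3]]'
python3 -m inch '[[0,0,0.039,0,0,0,0.3],[0,0,0.039,0,0,0,0.3],[0,0,0.039,0,0,0,0.3],[0,0,0.039,0,0,0,0.3],[0,0,0.039,0,0,0,0.3],[0,0,0.039,0,0,0,0.3],[0,0,0,0,0,0,0.3],[0,0,0,0,0,0,0.3]]'
python3 - <<'E'
from h import *
f=grab_frame("wrist"); W=pts(f); s=r.sense(); print(s["eef_pos"],s["tcp_rot"],s["qpos"])
save(f,"w3"); np.save("w3.npy",f,allow_pickle=True)
m=(W[...,2]>104)&(W[...,2]<125)&(np.hypot(W[...,0]-577,W[...,1]-11)<50)&(f["pixels"].min(2)>90)
v,u=np.nonzero(m); k=W[m]; print(len(k),k.mean(0)); R=cv2.minAreaRect(k[:,:2].astype(np.float32)); print(R); C,S,V=np.linalg.svd(k[:,:2]-k[:,:2].mean(0),full_matrices=False); print(S,V, np.arctan2(V[0,1],V[0,0]),k[:,2].min(),k[:,2].max())
E
```

```text
clock: 9.1
eef_pos: [530.7, -120.2, 274.4]
tcp_rot: [-3.14, 0.002, 0.412]
contact_force: [0.2, 0.6, -0.3]
opening: 0.701
grasp_force: 0.0
clock: 9.77
eef_pos: [573.3, 12.2, 274.1]
tcp_rot: [-3.142, 0.003, 0.04]
contact_force: [0.3, 0.2, 0.5]
opening: 0.7
grasp_force: 0.0
clock: 10.43
eef_pos: [573.5, 11.5, 274.8]
tcp_rot: [3.14, 0.002, -0.687]
contact_force: [-0.1, -0.3, -0.4]
opening: 0.697
grasp_force: 0.0
[573.64783693  11.52264719 275.04658979] [ 3.14053639e+00  1.25349229e-03 -6.86500279e-01] [1.74661658e-02 2.54065408e-01 1.72077140e+00 6.67893865e-06
 1.16839502e+00 2.27475949e+00]
791 [574.1371611    7.07887781 115.50337396]
((572.0675659179688, 8.400632858276367), (9.940616607666016, 80.27747344970703), 58.025604248046875)
[565.07410403  72.60204846] [[-0.84867103  0.52892105]
 [ 0.52892105  0.84867103]] 2.584263935929489 104.11941578921511 120.1587590243671
```

View pics/w3.png

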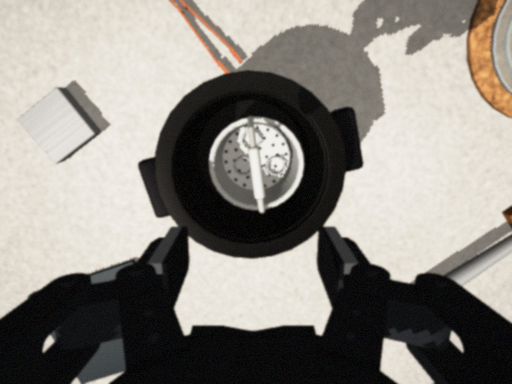

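The open pot shows the handle bar from (250,125) to (262,210), at a measured yaw of -0.557 and centre (572.5,8). All three rings are in the basket. I'm correcting the yaw and descending.

```bash
python3 -m inch '[[0,0,-0.039,0,0,0,0.3],[0,0,-0.002,0.03,0.14,0,0.3],[0,0,0,0,0,0.8,0.3],[0,0,0,0,0,0.8,0.3],[0,0,0,0,0,0.8,0.3],[0,0,0,0,0,0.8,0.3],[0,0,0,0,0,0.8,0.3],[0,0,0,0,0,0,0.3]]'
python3 -m inch '[[0,0,0,0,0,0.8,0.3],[0,0,0,0,0,0.7,0.3],[0,0,0,0,0,0.5,0.3],[0,0,0,0,0,0.3,0.3],[0,0,0,0,0,0,0.3],[0,0,0,0,0,0,0.3]]' 30
```

```text
clock: 11.15
eef_pos: [570.3, 7.9, 172.2]
tcp_rot: [3.138, 0.005, -0.563]
contact_force: [-1.4, -0.4, -0.3]
opening: 0.702
grasp_force: 0.0
clock: 11.65
eef_pos: [573.1, 8.1, 118.9]
tcp_rot: [3.142, 0.0, -0.562]
contact_force: [-0.2, -0.1, 0.8]
opening: 0.699
grasp_force: 0.0
```

```bash
python3 -m inch '[[0,0,0,0,0,0.08,0.6],[0,0,0,0,0,0,0.7],[0,0,0,0,0,0,0.8],[0,0,0,0,0,0,0.9],[0,0,0,0,0,0,1],[0,0,0,0,0,0,1],[0,0,0,0,0,0,1],[0,0,0,0,0,0,1]]' 30
python3 -m inch '[[0,0,0,0,0,-0.1,1],[0,0,0,0,0,-0.2,1],[0,0,0,0,0,-0.3,1],[0,0,0,0,0,-0.3,1],[0,0,0,0,0,-0.3,1]]'
```

```text
clock: 12.32
eef_pos: [573.0, 8.0, 116.9]
tcp_rot: [-3.142, -0.0, -0.562]
contact_force: [-1.0, -2.0, 4.3]
opening: 0.107
grasp_force: 33.5
clock: 12.73
eef_pos: [573.0, 8.2, 147.4]
tcp_rot: [-3.141, -0.0, -0.562]
contact_force: [0.5, -0.2, -1.4]
opening: 0.108
grasp_force: 32.7
```

```bash
python3 -m inch '[[0,0,0,0,0,-0.5,1],[0,0,0,0,0,-0.6,1],[0,0,0,0,0,-0.6,1],[0,0,0,0,0,-0.6,1],[0,0,0,0,0,-0.6,1],[0,0,0,0,0,-0.6,1],[0,0,0,0,0,-0.4,1],[0,0,0,0,0,-0.2,1]]'
python3 -m inch '[[0,0,0,0,0,0,1],[0,0,0,-0.2,-0.22,0,1],[0,0,0,-0.35,-0.38,0,1],[0,0,0,-0.5,-0.54,0,1],[0,0,0,-0.5,-0.54,0,1],[0,0,0,-0.5,-0.54,0,1],[0,0,0,-0.5,-0.54,0,1],[0,0,0,-0.5,-0.54,0,1]]'
python3 - <<'E'
from h import *
f=grab_frame("wrist"); save(f,"w4")
E
```

```text
clock: 13.4
eef_pos: [573.6, 8.2, 251.1]
tcp_rot: [-3.14, -0.002, -0.562]
contact_force: [-0.4, 0.3, -1.0]
opening: 0.109
grasp_force: 32.7
clock: 14.07
eef_pos: [551.1, 120.4, 247.9]
tcp_rot: [3.14, 0.002, -0.562]
contact_force: [-0.3, 0.1, -1.2]
opening: 0.109
grasp_force: 32.7
```

View pics/w4.png

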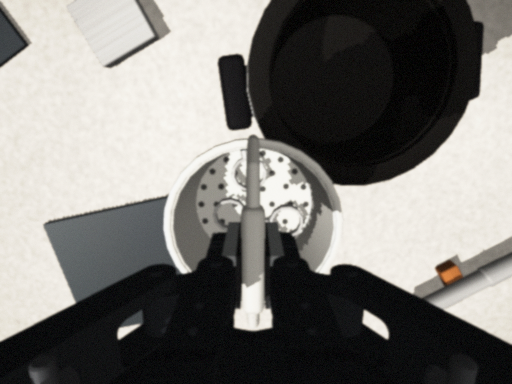

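The basket is held upright above the pot with all three rings inside. The slate is ahead at lower left, so I'm carrying on.

```bash
python3 -m inch '[[0,0,0,-0.5,-0.54,0,1],[0,0,0,-0.5,-0.54,0,1],[0,0,0,-0.5,-0.54,0,1],[0,0,0,-0.5,-0.54,0,1],[0,0,0,-0.5,-0.54,0,1],[0,0,0,-0.5,-0.54,0,1],[0,0,0,-0.5,-0.54,0,1],[0,0,0,-0.5,-0.54,0,1]]'
python3 -m inch '[[0,0,0,-0.5,-0.54,0,1],[0,0,0,-0.5,-0.54,0,1],[0,0,0,-0.4,-0.44,0,1],[0,0,0,-0.25,-0.28,0,1],[0,0,0,-0.08,-0.1,0,1],[0,0,0,0,0,0,1],[0,0,0,0,0,0.3,1],[0,0,0,0,0,0.5,1]]'
python3 -m inch '[[0,0,0,0,0,0.6,1],[0,0,0,0,0,0.6,1],[0,0,0,0,0,0.6,1],[0,0,0,0,0,0.6,1],[0,0,0,0,0,0.6,1],[0,0,0,0,0,0.5,1],[0,0,0,0,0,0.3,1],[0,0,0,0,0,0,1]]'
```

```text
clock: 14.78
eef_pos: [524.0, 264.8, 248.0]
tcp_rot: [3.14, 0.001, -0.562]
contact_force: [0.3, -0.1, -1.8]
opening: 0.11
grasp_force: 32.7
clock: 15.45
eef_pos: [514.8, 326.2, 229.5]
tcp_rot: [-3.14, -0.001, -0.563]
contact_force: [-0.2, -0.5, -0.8]
opening: 0.112
grasp_force: 32.7
clock: 16.12
eef_pos: [513.0, 325.4, 131.8]
tcp_rot: [3.138, 0.001, -0.563]
contact_force: [-0.5, 0.4, -1.5]
opening: 0.107
grasp_force: 32.7
```

```bash
python3 - <<'E'
from h import *
f=grab_frame("top"); s=r.sense(); print(s["eef_pos"],s["contact_force"]); save(f,"t2")
w=grab_frame("wrist"); hsv=cv2.cvtColor(w["pixels"],cv2.COLOR_RGB2HSV)
cv2.imwrite("pics/g.png",np.hstack([w["pixels"],cv2.copyMakeBorder(cv2.resize(f["pixels"][150:230,160:230],(252,288),interpolation=2),0,96,0,0,0)])[:,:,::-1])
E
```

```text
[513.58055205 325.87376862 132.98357835] [-0.33176805  0.02635629 -1.47703583]
```

View pics/g.png

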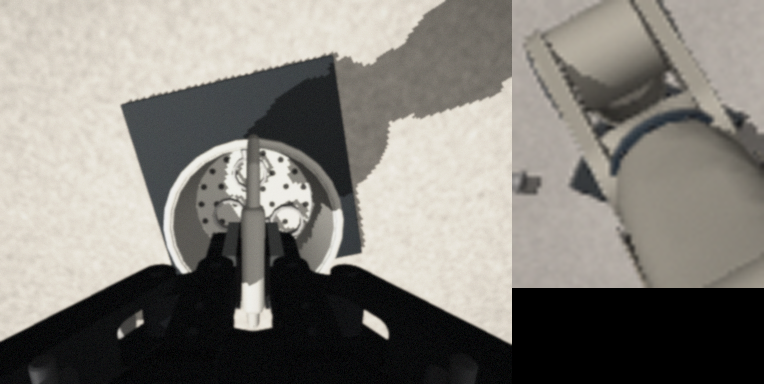

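The basket is upright over the slate, whose corners show at (122,104), (333,55) and (362,252). I'm lowering it.

```bash
python3 -m inch '[[0,0,0,0,0,0.5,1],[0,0,0,0,0,0.4,1],[0,0,0,0,0,0.3,1],[0,0,0,0,0,0.15,1],[0,0,0,0,0,0.05,1],[0,0,0,0,0,0,1]]'
python3 -m inch '[[0,0,0,0,0,0.08,1],[0,0,0,0,0,0.04,1],[0,0,0,0,0,0,1]]'
```

```text
clock: 16.72
eef_pos: [513.8, 326.4, 98.5]
tcp_rot: [3.141, 0.0, -0.562]
contact_force: [0.1, 0.5, -1.3]
opening: 0.108
grasp_force: 32.7
clock: 16.97
eef_pos: [514.1, 326.6, 96.1]
tcp_rot: [-3.141, -0.0, -0.562]
contact_force: [0.8, -0.3, -1.6]
opening: 0.111
grasp_force: 32.7
```

```bash
python3 -m inch '[[0,0,0,0,0,0.08,1],[0,0,0,0,0,0.04,1],[0,0,0,0,0,0,1]]'
python3 -m inch '[[0,0,0,0,0,0.05,1],[0,0,0,0,0,0,1]]'
python3 -m inch '[[0,0,0,0,0,0.03,1],[0,0,0,0,0,0,1]]'
```

```text
clock: 17.22
eef_pos: [513.9, 326.5, 92.9]
tcp_rot: [3.141, 0.0, -0.562]
contact_force: [0.5, 0.1, -1.5]
opening: 0.107
grasp_force: 32.7
clock: 17.38
eef_pos: [513.9, 326.5, 91.6]
tcp_rot: [3.141, 0.0, -0.562]
contact_force: [-0.4, -1.3, -1.4]
opening: 0.113
grasp_force: 32.7
clock: 17.55
eef_pos: [514.0, 326.5, 91.0]
tcp_rot: [3.142, 0.0, -0.562]
contact_force: [-0.1, 1.0, -1.3]
opening: 0.103
grasp_force: 32.7
```

```bash
python3 -m inch '[[0,0,0,0,0,0.03,1],[0,0,0,0,0,0,1]]'
python3 -m inch '[[0,0,0,0,0,0.03,1],[0,0,0,0,0,0,1]]'
```

```text
clock: 17.72
eef_pos: [514.0, 326.4, 90.9]
tcp_rot: [3.141, -0.0, -0.562]
contact_force: [-2.1, -1.9, 6.5]
opening: 0.108
grasp_force: 33.7
clock: 17.88
eef_pos: [514.0, 326.4, 90.9]
tcp_rot: [3.142, -0.0, -0.562]
contact_force: [-4.7, -3.4, 14.2]
opening: 0.108
grasp_force: 34.7
```

Contact. I'm easing off slightly, releasing, and rising.

```bash
python3 -m inch '[[0,0,0,0,0,-0.03,1],[0,0,0,0,0,0,0.85],[0,0,0,0,0,0,0.7],[0,0,0,0,0,0,0.6],[0,0,0,0,0,0,0.6],[0,0,0,0,0,0,0.6],[0,0,0,0,0,-0.3,0.6],[0,0,0,0,0,-0.6,0.6]]' 20
python3 -m inch '[[0,0,0,0,0,-1,0.6],[0,0,0,0,0,-1,0.6],[0,0,0,0,0,-1,0.6],[0,0,0,0,0,-1,0.6],[0,0,0,0,0,-1,0.6],[0,0,0,0,0,-0.6,0.6],[0,0,0,0,0,0,0.6],[0,0,0,0,0,0,0.6]]'
python3 - <<'E'
from h import *
w=grab_frame("wrist"); W=pts(w)
for p in [(122,104)]: pass
hsv=cv2.cvtColor(w["pixels"],cv2.COLOR_RGB2HSV)
rim=W[(W[...,2]>49)&(W[...,2]<57)&(np.hypot(W[...,0]-514,W[...,1]-326)<60)]
print("rim",len(rim),cv2.minEnclosingCircle(rim[:,:2].astype(np.float32)),np.median(rim[:,2]))
save(w,"w5")
E
```

```text
clock: 18.55
eef_pos: [513.0, 325.9, 111.7]
tcp_rot: [3.139, 0.001, -0.562]
contact_force: [-0.0, -0.9, 0.0]
opening: 0.397
grasp_force: 0.0
clock: 19.22
eef_pos: [514.3, 326.8, 253.9]
tcp_rot: [-3.14, -0.001, -0.562]
contact_force: [-0.4, -0.1, -0.6]
opening: 0.401
grasp_force: 0.0
rim 1456 ((512.9717407226562, 326.7568359375), 47.83100891113281) 52.79880346464279
```

View pics/w5.png

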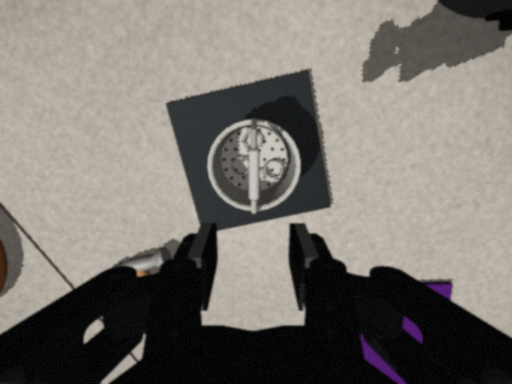

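The basket stands centred and upright on the slate at about (254,165), with the rings inside. The gripper is clear, so I'm handing in.

```bash
python3 -c "
from rig import r
print(r.sign_off())"
```

```text
the job is handed in; nothing more can be done
None
```

The job is handed in, though no verdict came back: the lid is knob up on the cork mat, the basket with its three rings is upright on the large slate, and the pot is open where it stood.

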